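# Prop the pendant board up steeply behind the brass stop

### The arm

A 6-joint arm with a two-finger parallel gripper is mounted at the origin on the work surface. World frame = base frame: x ahead of the robot, y to its left, z up, the work surface at z = 0. Lengths are in mm, angles in rad, forces in N, time in s.
With the tool pointing down it reaches from about 275 to 750 mm from the base axis. Payload 10.2 kg.
Tool frame: the origin (TCP) lies between the finger pads; the fingertips stand 17 mm ahead of it and the grasp point (between the pads) lies 2 mm behind it (tips_ahead is the distance from the TCP to the fingertips, in mm); z points along the fingers, y is the line along which they close (so a half turn about z gives the same grasp; the last joint's range is limited). The gripper opens to 85 mm and grips with 20 to 120 N. Pads are 22 mm wide; open, the fingers measure 114 mm over their backs; the gripper's body (76 mm by 85 mm) begins 54 mm behind the grasp point. The pads swing forward as they close: fully open they stand 13 mm farther back than shut.
Start: joints at [-1.545, 0.313, 1.498, -0, 1.331, -0.223], TCP at [129.263, -508.844, 248.294] pointing down, gripper open.
Joint ranges: [-2.94, 2.94], [-0.97, 2.17], [0.19, 2.56], [-1.23, 4.37], [0.02, 3.11], [-2.88, 2.88]. Speed limits (rad/s): [2.39, 2.39, 3.01, 3.14, 3.14, 3.14].

### API

Orientations are given as a unit quaternion [w, x, y, z].
In Python, from rig import sense, capture, finish_job, boxes_of, tips_ahead gives the robot as it stands.
- The arm moves only by the tool drive_tool, never from a script. Its argument "commands" is text: rows parted by semicolons, each of 7 numbers parted by spaces: the shift along the world's x, y, z in units of 0.1 m (1.0 is 0.1 m), then the turn, a rotation vector about the world's x, y, z in units of pi/4 rad (1.0 is pi/4 rad), then the opening in per cent of the stroke, from 0 (shut) to 100 (fully open). A call has 1 to 20 rows; each row shifts and turns the commanded pose from where the row before left it; what a row does not reach is not made up. A row lasts 1/12 s, in which the tool goes at most 41.7 mm and 7.16 degrees, less where a joint would pass 70% of its speed; a pose out of reach is approached as far as the arm can. A call with a number of a shift or a turn outside -1 to 1 is refused whole. A call with a gripper value outside its range is refused whole. The fingers move at their own pace and stop on an object; "force" is the grip in N (left out, the last holds). Time passes only in rows, so rows that do not move let the fingers close. It gives the time, the measured TCP pose, the force, the opening and the grip force at its end, in the units of the state.
- sense(): the state, without advancing time (a new reading comes with each control period).
- capture(name): name is "scene" or "side" or "wrist"; returns a dict with "pixels" (384x512x3 uint8, blue, green, red), "fov_y" (degrees; the focal length in pixels is half the picture's height over the tangent of half this angle, whatever the lens; pixels are square), "cx", "cy" (the principal point, pixels), "position" and "attitude" of the camera in the world; the wrist camera has in their place "tool_from_camera" (4x4, takes a point from camera to tool coordinates, whose origin is the TCP and whose axes are the flange's). Camera axes: x right, y down, z forward; pixel columns grow to the right and rows downward; lengths in mm; the calibration is good to about 2 mm. A picture is of the moment at which its call begins: read the wrist's pose just before it. There is no depth.
- finish_job(): hands the job in; it is judged then, once.
Trained networks look in a picture, given as the dict that the camera call returned (one of the last four; its "shot" number tells which), for a name from the list of things; names that differ only in an ending like _2 or _b are one class to them, and where a whole thing is asked for, a point or a joint stands for the part that bears it (a point fixed in the world has none). Each returns a list of dicts, best first, with "confidence" (0 to 1); they miss things now and then, are a little off and sometimes report something else, mostly with a low value. They report only what shows in the picture. A call takes as long as a camera call. They do not tell look-alikes from the thing itself.
- boxes_of(picture, name): "position" ([column, row] in pixels, amid what is visible of it).
The state is a dict: "time_s": time; "joints": joint angles; "dq": joint speeds; "tau": joint torques, N m; "eef_pos": TCP position; "ee_rot": TCP orientation; "force": force on the tool from outside, world axes, zero at the start; "wrist_torque": the same for the moment, N m; "grip_width": opening from 0.0 (shut) to 1.0 (fully open); "grip_force": force on a finger pad.
Only numpy, scipy, OpenCV 4.12 (cv2) and the standard library are available. Lean on these libraries where they do the work, as an engineer would, in place of code of your own. Each camera call takes 0.05 s, during which the arm holds its last target. There are 200 camera calls.

### The job

The pendant board has slumped too flat on its stand. First take the amber jar off the stand and stand it upright in the middle of the round cork coaster; then, without lifting the board off the stand, push its foot in towards the blue panel until it drops down behind the brass stop strip and no further, leaving it leaning square against the panel with its foot against that strip. Leave everything else where it is.

Things in the scene. Friction and masses are not known exactly. Their poses are not given: they have to be found in the camera images.
- stand: Fixed stand: brown wooden deck 368 x 240 mm, 18 mm thick, with a blue upright panel 300 mm tall across one end. Origin on the table under the deck; x points along the deck to the panel, y across, z up. Deck spans x -200 to +168, y -120 to +120 mm; panel's front face at x = 150. Three stop strips 170 mm long cross it; the deck in front of the first (x below -104) is flat.
- brass_stop (a point): Middle of the top edge of the brass strip's upright face, 27 mm above the table. Each strip is a saw tooth 9 mm high: a ramp 24 mm long rising towards the panel, then an upright face on the panel side. Faces at x = -79 mm (dark wood, where the foot starts), 5 mm (brass, the wanted one) and 55 mm (dark wood, too far) in the stand's frame.
- board_foot (a point): Centre of the board's foot, a black rubber bar of 24 mm diameter, 90 mm long across the board's lower end; 12 mm above what it stands on (30 mm above the table on the deck). Axes as the board's. Pushed towards the panel with 2 to 6 N it slides, rides up a ramp and drops 9 mm behind the strip; against the brass strip its centre is at x = 17 mm in the stand's frame.
- board_head (a point): Centre of the free-turning white roller at the head of the board, 24 mm diameter and 60 mm long, 276 mm from the foot's centre; it rolls up the blue panel as the foot is pushed in. It touches the panel when it is at x = 138 mm in the stand's frame.
- jar_center (a point): Centre (half-way up) of the amber jar with a black lid: 46 mm diameter, 90 mm tall, about 0.16 kg, upright, loose. It starts standing on the deck in front of the board's foot, in the way of the push.
- coaster_top (a point): Centre of the upper face of the fixed round cork coaster on the table, 90 mm diameter, 6 mm thick.
- anvil: Fixed square steel block on a black pad, 85 x 85 x 22 mm, on the table near the coaster (the two may have changed places). Origin at the centre of its underside.
- ring_box: Bystander: small red box 36 x 36 x 30 mm on the deck beside the lane, near the panel. Origin at the centre of its underside.
- oil: Bystander: small clear bottle with yellow cap, 28 mm diameter, 80 mm tall, on the edge of the deck beside the jar and the board's foot. Origin at its underside.
- brass_block: Bystander: brass block 36 x 24 x 30 mm on a front corner of the deck. Origin at the centre of its underside.
- solvent: Bystander: white bottle with blue cap, 40 mm diameter, 110 mm tall, on the table near the coaster. Origin at its underside.
- mug: Bystander: white cup, 76 mm diameter, 80 mm tall, on the table behind the panel. Origin at its underside.
- pickle_tin: Bystander: tin, 64 mm diameter, 90 mm tall, on the table behind the panel. Origin at its underside.
- pliers: Bystander: yellow-handled pliers about 160 mm long lying on the table on the right. Origin under the pivot.
- hammer: Bystander: hammer 220 mm long lying on the table at the near right. Origin at its underside.
- jar: The same jar; origin at the centre of its underside.
- board: Pendant board: loose dark wooden slat 84 mm wide, 10 mm thick, about 0.3 kg, brass pendants on its upper face. Origin at the centre of its foot bar; x runs from foot to head, y along the foot bar, z out of the upper face. It starts with its foot behind the first strip and its head on the panel, leaning 42 degrees from the deck; behind the brass strip it leans 64 degrees.
Not all that is in view belongs to the job. Of the things that look like the jar, the smaller one is meant. Of the things shaped like the part that bears coaster_top, the cork one is meant.

How it is judged (in metres and radians):
On the way, in this order (a step that is already met when the one before it is completed fails the run):
1. the jar stands upright on the coaster, released (horizontal distance between jar_center and coaster_top below 0.025 m and angle between jar_center's own z axis and vertical below 0.1 rad and height (world z) of jar_center below 0.056 m and contact force between the fingers and jar below 0.1 N), for 0.3 s.
2. the board leans on the panel with its foot down behind the brass strip (x of board_foot in the frame of stand between 0.012 and 0.027 m and z of board_foot in the frame of stand below 0.035 m and x of board_head in the frame of stand above 0.132 m and angle between the y axis of board_foot and the y axis of stand, either way round below 0.12 rad and contact force between the fingers and board below 0.1 N), for 0.2 s.
At the end, for the whole second after the job is handed in: Jar upright (0.1 rad) and released on the coaster, centres within 25 mm; board's foot down on the deck behind the brass strip, less than 10 mm from its upright face, head roller within 6 mm of the panel, board square to the stand within 0.12 rad, released; both at rest (all of step 1 and all of step 2 and linear speed of each of board, jar below 0.02 m/s); the robot touches nothing.
It fails at once if the board's foot is lifted off the stand (its centre more than 62 mm above the table) (height (world z) of board_foot above 0.062 m).
It fails at once if the board's foot is pushed too far, well up the last strip's ramp or over it (its centre more than 42 mm past the stand's origin) (x of board_foot in the frame of stand above 0.042 m).
It fails at once if the jar is knocked over (angle between jar_center's own z axis and vertical above 0.7 rad).
It fails at once if a bystander is moved more than 25 mm (distance of any of ring_box, oil, brass_block, solvent, mug, pickle_tin, pliers, hammer from where it was at the start of the episode above 0.025 m).
It also fails if it takes over 56 s, if anything falls off the work surface, if the arm or the gripper's body presses on something with over 40 N, if the wrist force passes 120 N, or if a joint passes its speed limit or range.

## Working session

There is one attempt and no reset: what is moved stays moved. The work goes in short steps, Python scripts to look and compute and a tool call to move; the robot and the scene stay as the last step left them, time stands still between calls to the robot, and variables do not carry over. Pictures are saved under pics/ and viewed, at most 10 in all, crops included, and the job is handed in when it is done.

Besides the shell and the picture viewer there is one more tool, called after "Request:" as name(argument=value, ...), one argument or row to a line, values as JSON. drive_tool: Moves the arm, as the interface text tells. Shifts and turns lie within -1 to 1; 1 stands for 0.1 m of shift or pi/4 rad of turn. Its arguments: {"type":"object","properties":{"commands":{"type":"string"},"force":{"type":"number"}},"required":["commands"]}

```bash
mkdir -p pics; ls; python3 - <<'E'
from rig import *
import cv2,pickle
s=sense();print(s['eef_pos'],s['ee_rot'],s['time_s'])
names="jar_center coaster_top board_foot board_head brass_stop stand anvil oil brass_block ring_box solvent".split()
ims=[]
for n in ("scene","side"):
    p=capture(n);ims.append(p);cv2.imwrite(f"pics/{n}0.png",p['pixels'])
    print(n,p['fov_y'],p['cx'],p['cy'],p['position'],p['attitude'])
    for k in names:
        try:print(k,[(tuple(round(float(v)) for v in b['position']),round(b['confidence'],2)) for b in boxes_of(p,k)][:3])
        except Exception as e:print(k,e)
pickle.dump(ims,open('ims0.pkl','wb'))
E
```

```text
pics
[ 129.25485713 -508.59035843  247.73259666] [-6.56523869e-04  9.92270696e-01  1.24090418e-01  6.32231557e-05] 0.0
scene 46.97344940020135 262.24139001727065 197.9942247971237 [ 954.62290984  700.51270586 1096.37823579] [-0.08901649  0.22912574  0.90399548 -0.3498137 ]
jar_center [((195, 195), 0.97), ((234, 216), 0.62)]
coaster_top [((175, 180), 0.8), ((218, 177), 0.75)]
board_foot [((276, 241), 0.85), ((255, 206), 0.66)]
board_head [((278, 243), 0.89)]
brass_stop [((287, 256), 0.9)]
stand [((277, 241), 0.62), ((188, 152), 0.5)]
anvil [((248, 169), 0.67)]
oil [((222, 252), 0.62)]
brass_block [((286, 258), 0.72), ((257, 206), 0.68)]
ring_box []
solvent [((209, 145), 0.73), ((289, 255), 0.58)]
side 49.13197164020217 259.7188040656096 189.02504576402222 [  431.05618674 -1242.0284271    830.3669574 ] [-0.50677812  0.86117689 -0.03509484  0.01785117]
jar_center [((320, 250), 0.59), ((276, 306), 0.49)]
coaster_top [((330, 301), 0.98), ((287, 281), 0.84), ((233, 199), 0.34)]
board_foot [((269, 180), 0.71), ((310, 330), 0.28)]
board_head [((268, 181), 0.91), ((250, 291), 0.6)]
brass_stop [((253, 186), 0.87), ((284, 283), 0.69)]
stand [((252, 188), 0.76)]
anvil [((248, 289), 0.8), ((277, 307), 0.62)]
oil [((305, 210), 0.53)]
brass_block [((265, 238), 0.5), ((286, 225), 0.33)]
ring_box [((230, 194), 0.5)]
solvent [((279, 307), 0.75), ((215, 330), 0.24), ((269, 183), 0.2)]
```

```bash
python3 - <<'E'
import cv2
for n,(x0,y0,x1,y1) in {"scene":(130,90,370,270),"side":(170,120,410,350)}.items():
    im=cv2.imread(f"pics/{n}0.png")[y0:y1,x0:x1]
    im=cv2.resize(im,None,fx=min(800/im.shape[1],600/im.shape[0]),fy=min(800/im.shape[1],600/im.shape[0]),interpolation=cv2.INTER_CUBIC);print(im.shape)
    cv2.imwrite(f"pics/{n}0c.png",im)
E
```

```text
(600, 800, 3)
(600, 626, 3)
```

View pics/scene0c.png

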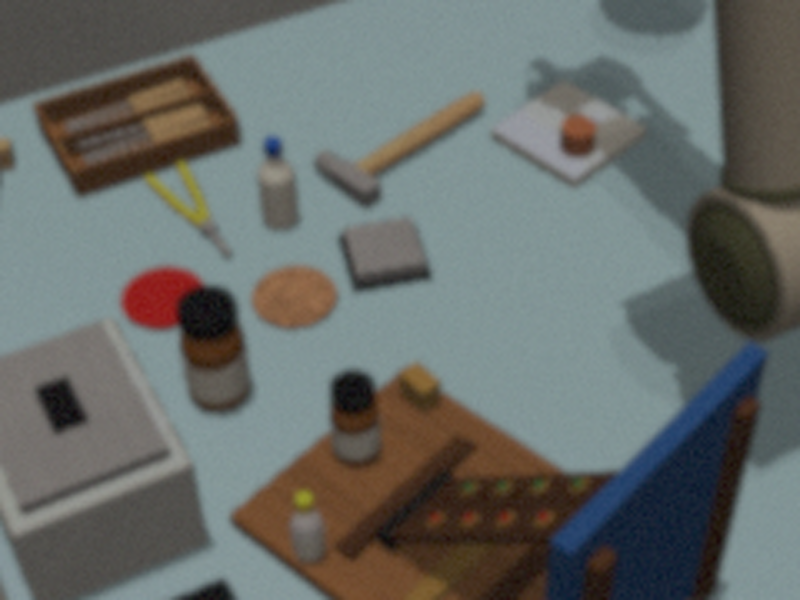

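View pics/side0c.png

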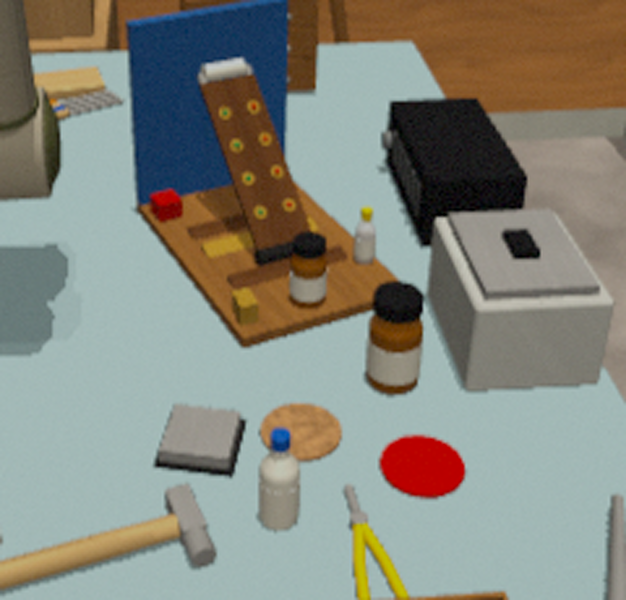

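Both views show the small jar standing in front of the board's foot: scene crop (354,415), side crop (308,270). The cork coaster is at scene (295,296), side (301,431), beside the red disc, and the larger jar is a decoy. Next I triangulate these and fit the stand.

```bash
cat > h.py <<'E'
import numpy as np,pickle,cv2
from scipy.spatial.transform import Rotation as R
from scipy.optimize import least_squares
def proj(p,X):
    w,x,y,z=p['attitude'];C=R.from_quat([x,y,z,w]).as_matrix()
    f=p['pixels'].shape[0]/2/np.tan(np.radians(p['fov_y'])/2)
    c=(np.atleast_2d(X)-p['position'])@C
    return c[:,:2]/c[:,2:]*f+[p['cx'],p['cy']]
def tri(P,uv):
    r=least_squares(lambda X:np.concatenate([(proj(p,X)[0]-u) for p,u in zip(P,uv)]),[450,-350,50])
    return r.x.round(1),round(float(np.abs(r.fun).max()),2)
def onplane(p,uv,z):
    return least_squares(lambda q:proj(p,[q[0],q[1],z])[0]-uv,[450,-350]).x.round(1)
E
python3 - <<'E'
from h import *
P=pickle.load(open('ims0.pkl','rb'))
sc=lambda a,b:np.array([130+a/3.3333,90+b/3.3333]);sd=lambda a,b:np.array([170+a/2.609,120+b/2.609])
for n,a,b,z in [("jartop",(354,382),(310,243),108),("coaster",(295,296),(301,431),6),("bigjar top",(208,308),(398,297),0),("oil cap",(304,497),(367,212),98),("block",(420,378),(244,297),48),("frontL",(418,365),(245,337),18),("frontR",(233,517),(405,283),18),("panL",(765,350),(132,22),300),("panR",(555,542),(287,3),300),("solv cap",(272,145),(281,436),110),("foot",(418,510),(284,249),30)]:
    print(n,tri(P,[sc(*a),sd(*b)]),onplane(P[0],sc(*a),z),onplane(P[1],sd(*b),z))
print("footL",onplane(P[1],sd(258,256),30),onplane(P[0],sc(450,480),30),"footR",onplane(P[0],sc(385,537),30))
X=np.array([[-200,120,18],[-200,-120,18],[150,120,300],[150,-120,300]],float)
U=[np.array([sc(418,365),sc(233,517),sc(765,350),sc(555,542)]),np.array([sd(245,335),sd(405,281),sd(132,22),sd(287,3)])]
def W(q,X):
    c,s=np.cos(q[2]),np.sin(q[2]);return X@np.array([[c,s,0],[-s,c,0],[0,0,1]])+[q[0],q[1],0]
f=lambda q:np.concatenate([(proj(p,W(q,X))-u).ravel() for p,u in zip(P,U)])
for y0 in (0,1.5,3):
    r=least_squares(f,[500,-150,y0]);print(r.x,r.cost)
print(f(r.x).round(1))
E
```

```text
jartop (array([ 608. , -106.6,  105.1]), 0.96) [ 606.3 -103.9] [ 610.2 -112.6]
coaster (array([ 571.8, -328.2,    1.4]), 0.52) [ 571.6 -323.6] [ 572.2 -333.7]
bigjar top (array([ 689.6, -245.2,  115.7]), 0.56) [ 656.4 -356.3] [733.2 -84.3]
oil cap (array([697.2, -19.6,  93. ]), 0.57) [697.2 -15.7] [697.2 -28.5]
block (array([ 526.7, -130.1,   44.7]), 0.14) [ 527.6 -127.4] [ 526.8 -135. ]
frontL (array([ 517.1, -169.5,   15.9]), 2.48) [ 509.1 -167.2] [ 524.4 -176.2]
frontR (array([742.2, -81.8,  19.8]), 0.19) [742.4 -83.2] [742.3 -79.1]
panL (array([396.4, 168. , 299.2]), 1.26) [394.1 168.1] [400.9 158.9]
panR (array([617.7, 236.9, 292.6]), 0.79) [619.7 241.3] [617.7 213.5]
solv cap (array([ 534.9, -446.8,  103.9]), 0.28) [ 536.4 -439.7] [ 534.5 -453.6]
foot (array([594.3,  -2.8,  29.5]), 0.54) [595.9  -2.7] [592.4  -2.7]
footL [555.8 -16.9] [554.5 -18.7] footR [635.3   9.5]
[560.30573881  62.9703169    1.92166568] 17.005802873187292
[560.30573943  62.97031565   1.92166568] 17.00580287318423
[560.30573829  62.97031315   1.92166569] 17.005802873184773
[-1.8  1.   0.1 -0.2 -2.  -1.2  0.2  1.6 -2.8 -1.   0.1  1.5 -1.4 -0.3
 -0.  -2.9]
```

Request:
drive_tool(
  commands="0.25 0.14 0.05 0 0 0 100;0.25 0.14 0.05 0 0 0 100;0.25 0.14 0.05 0 0 0 100;0.25 0.14 0.05 0 0 0 100;0.25 0.14 0.05 0 0 0 100;0.25 0.14 0.05 0 0 0 100;0.25 0.14 0.05 0 0 0 100;0.25 0.14 0.05 0 0 0 100;0.25 0.14 0.05 0 0 0 100;0.25 0.14 0.05 0 0 0 100;0.25 0.14 0.05 0 0 0 100;0.25 0.14 0.05 0 0 0 100;0.25 0.14 0.05 0 0 0 100;0.25 0.14 0.05 0 0 0 100;0.25 0.14 0.05 0 0 0 100;0.25 0.14 0.05 0 0 0 100;0.25 0.14 0.05 0 0 0 100;0.25 0.14 0.05 0 0 0 100;0 0 0 0 0 0 100;0 0 0 0 0 0 100",
)

```text
time_s: 2.87
eef_pos: [580.0, -256.1, 337.8]
ee_rot: [-0.0, 0.992, 0.125, -0.0]
force: [-0.4, 0.4, -0.3]
grip_width: 1.0
grip_force: 0.0
```

```bash
cat >> h.py <<'E'
def wrist(s,p):
    w,x,y,z=s['ee_rot'];T=np.eye(4);T[:3,:3]=R.from_quat([x,y,z,w]).as_matrix();T[:3,3]=s['eef_pos']
    M=T@np.array(p['tool_from_camera']);q=R.from_matrix(M[:3,:3]).as_quat()
    p=dict(p);p['position']=M[:3,3];p['attitude']=[q[3],*q[:3]];return p
E
python3 - <<'E'
from h import *
from rig import *
s=sense();p=capture("wrist");cv2.imwrite("pics/w1.png",p['pixels']);p=wrist(s,p)
pickle.dump(p,open('w1.pkl','wb'));print(s['eef_pos'],s['time_s'],p['position'],p['fov_y'])
for n,X in dict(jartop=[608,-106.6,108],coaster=[572,-328,6],frontL=[517,-169,18],frontR=[742,-82,18],foot=[594,-3,30]).items():print(n,proj(p,X)[0].round())
print(tips_ahead() if callable(tips_ahead) else tips_ahead)
E
```

```text
[ 580.03017139 -256.11597791  337.80186219] 2.8667 [ 655.19658572 -238.23109707  463.46543087] 70.4802281836179
jartop [140. 117.]
coaster [289. 169.]
frontL [191. 179.]
frontR [160.  16.]
foot [ 91. 107.]
17.0
```

View pics/w1.png

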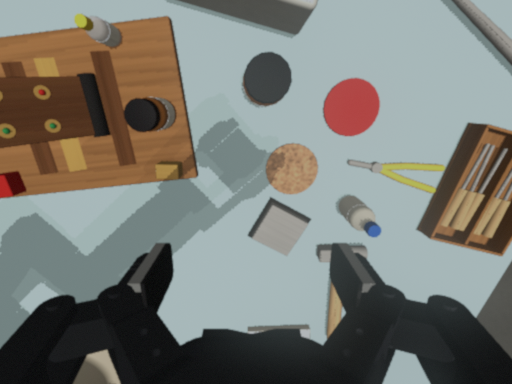

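The wrist view shows the jar lid at (142,114), coaster at (292,168), deck front corners at (196,178) and (170,17), and the foot bar from about (80,73) to (108,135). All of these fall within a few pixels of the prediction.

```bash
python3 - <<'E'
from h import *
p=pickle.load(open('w1.pkl','rb'));P=pickle.load(open('ims0.pkl','rb'))+[p]
for n,uv,z in [("jartop",(142,114),108),("coaster",(292,168),6),("frontL",(196,178),18),("frontR",(170,17),18),("footA",(79,74),42),("footB",(92,74),30),("footC",(107,134),30),("footD",(93,135),42),("s1R",(98,52),27),("s1L",(127,164),20)]:print(n,onplane(p,np.array(uv),z))
sc=lambda a,b:np.array([130+a/3.3333,90+b/3.3333]);sd=lambda a,b:np.array([170+a/2.609,120+b/2.609])
for n,a,b,c in [("jartop",(354,382),(310,243),(142,114)),("coaster",(295,296),(301,431),(292,168))]:print(n,tri(P,[sc(*a),sd(*b),np.array(c)]))
E
```

```text
jartop [ 612.4 -108.1]
coaster [ 574.9 -331.7]
frontL [ 520.3 -177. ]
frontR [744.1 -96.6]
footA [637.   10.3]
footB [641.2  -1.1]
footC [559.4 -30.4]
footD [555.3 -15.6]
s1R [672.9  -5.7]
s1L [516.2 -62.1]
jartop (array([ 611. , -106.6,  104.6]), 1.76)
coaster (array([ 573.2, -331.4,    2.2]), 1.28)
```

Request:
drive_tool(
  commands="0.052 0.248 -0.15 0 0 0 100;0.052 0.248 -0.15 0 0 0 100;0.052 0.248 -0.15 0 0 0 100;0.052 0.248 -0.15 0 0 0 100;0.052 0.248 -0.15 0 0 0 100;0.052 0.248 -0.15 0 0 0 100;0 0 -0.2 0 0 0 100;0 0 -0.2 0 0 0 100;0 0 -0.2 0 0 0 100;0 0 -0.2 0 0 0 100;0 0 -0.2 0 0 0 100;0 0 -0.2 0 0 0 100;0 0 -0.2 0 0 0 100;0 0 -0.2 0 0 0 100;0 0 -0.2 0 0 0 100;0 0 -0.04 0 0 0 100;0 0 0 0 0 0 100;0 0 0 0 0 0 100",
  force=30,
)

```text
time_s: 4.42
eef_pos: [610.6, -108.7, 65.4]
ee_rot: [0.0, 0.992, 0.124, 0.0]
force: [0.5, 0.2, 1.1]
grip_width: 0.999
grip_force: 0.0
```

Request:
drive_tool(
  commands="0 0 0 0 0 0 40;0 0 0 0 0 0 30;0 0 0 0 0 0 30;0 0 0 0 0 0 30;0 0 0 0 0 0 30;0 0 0 0 0 0 30;0 0 0 0 0 0 30;0 0 0 0 0 0 30;0 0 0 0 0 0 30;0 0 0 0 0 0 30",
)

```text
time_s: 5.25
eef_pos: [610.7, -108.0, 65.2]
ee_rot: [0.0, 0.992, 0.124, 0.0]
force: [-2.1, 0.7, 6.3]
grip_width: 0.526
grip_force: 30.5
```

Request:
drive_tool(
  commands="0 0 0.2 0 0 0 30;0 0 0.2 0 0 0 30;0 0 0.2 0 0 0 30;0 -0.1 0.2 0 0 0 30;-0.03 -0.2 0 0 0 0 30;-0.04 -0.24 0 0 0 0 30;-0.04 -0.24 0 0 0 0 30;-0.04 -0.24 0 0 0 0 30;-0.04 -0.24 0 0 0 0 30;-0.04 -0.24 0 0 0 0 30;-0.04 -0.24 0 0 0 0 30;-0.04 -0.24 0 0 0 0 30;-0.04 -0.16 -0.1 0 0 0 30;-0.02 -0.08 -0.15 0 0 0 30;0 0 -0.2 0 0 0 30;0 0 -0.2 0 0 0 30;0 0 0 0 0 0 30;0 0 0 0 0 0 30;0 0 0 0 0 0 30",
)

```text
time_s: 6.83
eef_pos: [573.9, -330.1, 80.2]
ee_rot: [0.0, 0.992, 0.124, 0.0]
force: [0.0, -0.0, -1.0]
grip_width: 0.522
grip_force: 31.7
```

```bash
python3 - <<'E'
from h import *
from rig import *
s=sense();print(s['eef_pos'],s['grip_force'],s['time_s'])
o=[]
for n,(x0,y0,x1,y1) in {"scene":(170,110,290,230),"side":(230,210,350,330)}.items():
    p=capture(n);o.append(cv2.resize(p['pixels'][y0:y1,x0:x1],(400,400),interpolation=cv2.INTER_CUBIC))
cv2.imwrite("pics/hold.png",np.hstack(o))
E
```

```text
[ 573.90905363 -330.10591681   80.24774895] 31.714140878289072 6.8333
```

View pics/hold.png

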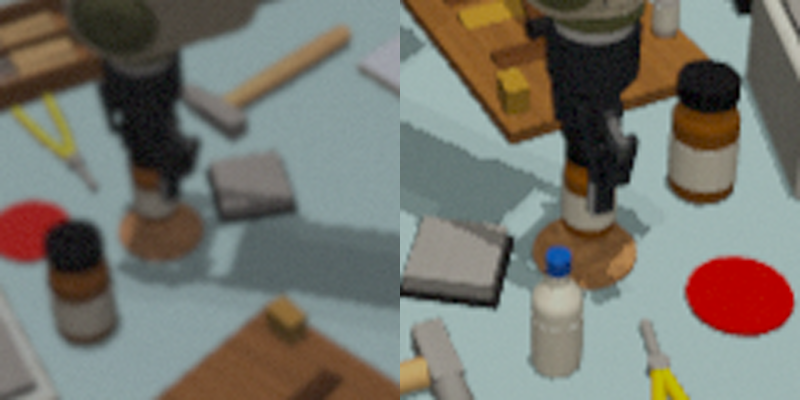

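The jar hangs upright in the gripper over the coaster in both views: scene half (155,205) over coaster (160,232), side half (588,220) over (585,252). I'll lower and release.

Request:
drive_tool(
  commands="0 0 -0.1 0 0 0 30;0 0 -0.08 0 0 0 30;0 0 -0.05 0 0 0 30;0 0 -0.03 0 0 0 30;0 0 0 0 0 0 30;0 0 0 0 0 0 30",
)

```text
time_s: 7.43
eef_pos: [573.5, -329.9, 53.3]
ee_rot: [-0.0, 0.992, 0.124, -0.0]
force: [-0.2, 1.3, 0.7]
grip_width: 0.524
grip_force: 32.1
```

Request:
drive_tool(
  commands="0 0 0 0 0 0 60;0 0 0 0 0 0 80;0 0 0 0 0 0 100;0 0 0 0 0 0 100;0 0 0 0 0 0 100;0 0 0 0 0 0 100;0 0 0 0 0 0 100;0 0 0.1 0 0 0 100;0 0 0.2 0 0 0 100;0 0 0.2 0 0 0 100;0 0 0.2 0 0 0 100;0 0 0.2 0 0 0 100;0 0 0.2 0 0 0 100;0 0 0.2 0 0 0 100;0 0 0 0 0 0 100",
)

```text
time_s: 8.68
eef_pos: [574.6, -330.9, 188.7]
ee_rot: [0.003, 0.992, 0.124, 0.003]
force: [0.2, -0.3, 0.4]
grip_width: 1.005
grip_force: 0.0
```

Request:
drive_tool(
  commands="0.042 0.18 0 0 0 -0.144 80;0.042 0.18 0 0 0 -0.144 60;0.042 0.18 0 0 0 -0.144 50;0.042 0.18 0 0 0 -0.144 50;0.042 0.18 0 0 0 -0.144 50;0.042 0.18 0 0 0 -0.144 50;0.042 0.18 0 0 0 -0.144 50;0.042 0.18 0 0 0 -0.144 50;0.042 0.18 0 0 0 -0.144 50;0.042 0.18 0 0 0 -0.144 50;0.042 0.18 0 0 0 -0.144 50;0.042 0.18 0 0 0 -0.144 50;0.042 0.18 0 0 0 -0.144 50;0 0 0 0.125 0.046 0 50;0 0 0 0.125 0.046 0 50;0 0 0 0 0 0 50;0 0 0 0 0 0 50;0 0 0 0 0 0 50",
)

```text
time_s: 10.18
eef_pos: [627.9, -96.0, 183.1]
ee_rot: [-0.059, 0.815, -0.57, -0.085]
force: [-0.3, 0.6, -0.4]
grip_width: 0.499
grip_force: 0.0
```

```bash
python3 - <<'E'
from h import *
from rig import *
s=sense();p=capture("wrist");cv2.imwrite("pics/w2.png",p['pixels']);p=wrist(s,p)
pickle.dump(p,open('w2.pkl','wb'));print(s['eef_pos'],s['time_s'],p['position'],tips_ahead() if callable(tips_ahead) else tips_ahead)
w,x,y,z=s['ee_rot'];print(R.from_quat([x,y,z,w]).as_matrix().round(3))
for n,X in dict(foot=[594,-3,30],oil=[697,-20,18]).items():print(n,proj(p,X)[0].round())
q=capture("scene");print([(b['position'],b['confidence']) for b in boxes_of(q,"jar_center")])
q2=capture("side");print([(b['position'],b['confidence']) for b in boxes_of(q2,"jar_center")])
for c in(q,q2):print(proj(c,[574,-330,51]))
E
```

```text
[627.88963708 -95.9562226  183.07498247] 10.1833 [ 662.50791993 -193.33934617  290.06998746] 17.0
[[ 0.335 -0.94  -0.071]
 [-0.92  -0.342  0.193]
 [-0.205  0.001 -0.979]]
foot [250. 233.]
oil [171. 191.]
[([193.7, 197.3], 0.56)]
[([321.9, 248.8], 0.9), ([283.7, 273.1], 0.86)]
[[216.11257388 168.55447073]]
[[286.21754809 272.06506345]]
```

View pics/w2.png

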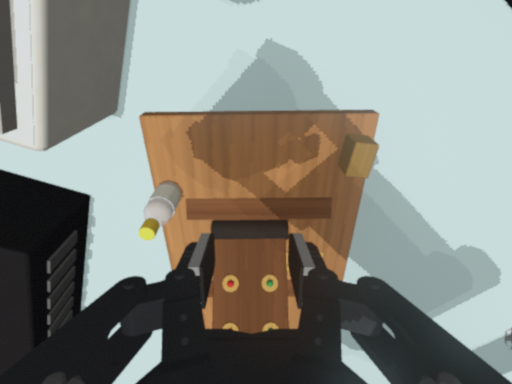

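The view from above the foot shows the foot bar from (212,229) to (288,229), with the first strip behind it from (187,208) to (332,208). Both run parallel to the deck edge and to the line of the fingers.

```bash
python3 - <<'E'
from h import *
p=pickle.load(open('w2.pkl','rb'))
def loc(w,q=(560.3,63.0,1.9217)):
    c,s=np.cos(q[2]),np.sin(q[2]);d=np.array(w)-q[:2];return np.array([c*d[0]+s*d[1],-s*d[0]+c*d[1]]).round(1)
for n,uv,z in [("frontR",(142,114),18),("frontL",(378,112),18),("strip top edge R",(187,219),27),("strip L",(332,218),27),("strip ramp R",(187,199),18),("strip ramp L",(331,198),18),("bar top R",(212,223),42),("bar topL",(288,222),42),("bar mid R",(212,229),36),("bar mid L",(288,229),36)]:
    w=onplane(p,np.array(uv,float),z);print(n,w,loc(w))
E
```

```text
frontR [741.7 -96. ] [-211.7 -115.7]
frontL [ 523.6 -177.3] [-213.   117.1]
strip top edge R [670.3   5.5] [-91.8 -83.5]
strip L [510.7 -54. ] [-92.8  86.8]
strip ramp R [677.1 -15.4] [-113.8  -82.7]
strip ramp L [520.1 -74. ] [-114.8   84.8]
bar top R [642.3 -10.1] [-96.8 -51.9]
bar topL [562.9 -40.4] [-98.   33.1]
bar mid R [639.5   2.6] [-83.9 -53.6]
bar mid L [556.5 -27.6] [-83.8  34.7]
```

Request:
drive_tool(
  commands="-0.06 0.19 0 0 0 0 30;0 0 -0.2 0 0 0 30;0 0 -0.2 0 0 0 30;0 0 -0.2 0 0 0 30;0 0 -0.2 0 0 0 30;0 0 -0.2 0 0 0 30;0 0 -0.2 0 0 0 30;0 0 -0.16 0 0 0 30;0 0 0 0 0 0 30;0 0 0 0 0 0 30;0 0 0 0 0 0 30;0 0 0 0 0 0 30",
)

```text
time_s: 11.43
eef_pos: [622.7, -77.2, 48.8]
ee_rot: [-0.06, 0.815, -0.57, -0.085]
force: [0.1, 0.3, -0.0]
grip_width: 0.299
grip_force: 0.0
```

Request:
drive_tool(
  commands="0 0 -0.02 0 0 0 30;0 0 -0.02 0 0 0 30;0 0 -0.02 0 0 0 30;0 0 0 0 0 0 30;0 0 0 0 0 0 30",
)

```text
time_s: 11.85
eef_pos: [622.0, -77.1, 41.2]
ee_rot: [-0.06, 0.815, -0.57, -0.086]
force: [0.7, -0.7, 0.2]
grip_width: 0.299
grip_force: 0.0
```

Request:
drive_tool(
  commands="0 0 -0.02 0 0 0 30;0 0 -0.02 0 0 0 30;0 0 0 0 0 0 30;0 0 0 0 0 0 30",
)

```text
time_s: 12.18
eef_pos: [622.0, -77.0, 37.1]
ee_rot: [-0.06, 0.815, -0.57, -0.086]
force: [0.1, -0.6, -0.3]
grip_width: 0.306
grip_force: 0.0
```

Request:
drive_tool(
  commands="0 0 -0.02 0 0 0 30;0 0 0 0 0 0 30;0 0 0 0 0 0 30",
)

```text
time_s: 12.43
eef_pos: [622.3, -77.1, 36.0]
ee_rot: [-0.06, 0.815, -0.57, -0.085]
force: [-2.3, -0.1, 6.7]
grip_width: 0.299
grip_force: 2.6
```

Request:
drive_tool(
  commands="0 0 -0.02 0 0 0 30;0 0 0 0 0 0 30;0 0 0 0 0 0 30",
)

```text
time_s: 12.68
eef_pos: [622.4, -77.1, 35.7]
ee_rot: [-0.06, 0.815, -0.57, -0.085]
force: [-6.2, 0.9, 18.1]
grip_width: 0.302
grip_force: 9.0
```

Request:
drive_tool(
  commands="0 0 0.135 0 0 0 30;0 0 0 0 0 0 30;-0.031 0.084 0 0 0 0 30;-0.031 0.084 0 0 0 0 30;-0.031 0.084 0 0 0 0 30;-0.031 0.084 0 0 0 0 30;0 0 0 0 0 0 30;0 0 0 0 0 0 30;0 0 0 0 0 0 30",
)

```text
time_s: 13.43
eef_pos: [609.8, -43.5, 46.8]
ee_rot: [-0.06, 0.815, -0.57, -0.086]
force: [0.1, -0.4, -0.0]
grip_width: 0.296
grip_force: 0.0
```

Request:
drive_tool(
  commands="-0.007 0.019 0 0 0 0 30;-0.007 0.019 0 0 0 0 30;0 0 0 0 0 0 30;0 0 0 0 0 0 30;0 0 0 0 0 0 30",
)

```text
time_s: 13.85
eef_pos: [608.3, -39.8, 46.8]
ee_rot: [-0.06, 0.815, -0.57, -0.086]
force: [0.9, -0.3, 0.1]
grip_width: 0.3
grip_force: 0.0
```

Request:
drive_tool(
  commands="-0.007 0.019 0 0 0 0 30;-0.007 0.019 0 0 0 0 30;0 0 0 0 0 0 30;0 0 0 0 0 0 30;0 0 0 0 0 0 30",
)

```text
time_s: 14.27
eef_pos: [606.9, -35.8, 46.8]
ee_rot: [-0.06, 0.815, -0.57, -0.086]
force: [0.1, -0.5, -0.9]
grip_width: 0.301
grip_force: 0.0
```

Request:
drive_tool(
  commands="-0.007 0.019 0 0 0 0 30;-0.007 0.019 0 0 0 0 30;0 0 0 0 0 0 30;0 0 0 0 0 0 30;0 0 0 0 0 0 30",
)

```text
time_s: 14.68
eef_pos: [605.5, -32.0, 46.8]
ee_rot: [-0.06, 0.815, -0.57, -0.086]
force: [0.4, 0.2, 0.8]
grip_width: 0.3
grip_force: 0.0
```

Request:
drive_tool(
  commands="-0.007 0.019 0 0 0 0 30;-0.007 0.019 0 0 0 0 30;0 0 0 0 0 0 30;0 0 0 0 0 0 30",
)

```text
time_s: 15.02
eef_pos: [604.1, -28.3, 46.9]
ee_rot: [-0.06, 0.815, -0.57, -0.086]
force: [0.6, -1.9, -0.4]
grip_width: 0.298
grip_force: 0.5
```

Request:
drive_tool(
  commands="-0.007 0.019 0 0 0 0 30;-0.007 0.019 0 0 0 0 30;0 0 0 0 0 0 30;0 0 0 0 0 0 30",
)

```text
time_s: 15.35
eef_pos: [602.7, -24.4, 46.8]
ee_rot: [-0.06, 0.815, -0.57, -0.086]
force: [1.1, -3.0, -0.8]
grip_width: 0.3
grip_force: 1.2
```

Request:
drive_tool(
  commands="-0.007 0.019 0 0 0 0 30;-0.007 0.019 0 0 0 0 30;0 0 0 0 0 0 30;0 0 0 0 0 0 30",
)

```text
time_s: 15.68
eef_pos: [601.1, -20.3, 46.8]
ee_rot: [-0.06, 0.815, -0.57, -0.086]
force: [0.9, -2.4, 0.5]
grip_width: 0.295
grip_force: 0.9
```

Request:
drive_tool(
  commands="-0.014 0.038 0 0 0 0 30;-0.014 0.038 0 0 0 0 30;-0.014 0.038 0 0 0 0 30;-0.014 0.038 0 0 0 0 30;-0.014 0.038 0 0 0 0 30;-0.014 0.038 0 0 0 0 30;-0.014 0.038 0 0 0 0 30;0 0 0 0 0 0 30",
)

```text
time_s: 16.35
eef_pos: [591.1, 6.9, 46.8]
ee_rot: [-0.06, 0.815, -0.57, -0.086]
force: [0.8, -1.0, -0.2]
grip_width: 0.301
grip_force: 0.2
```

Request:
drive_tool(
  commands="-0.011 0.028 0 0 0 0 30;-0.011 0.028 0 0 0 0 30;-0.011 0.028 0 0 0 0 30;-0.011 0.028 0 0 0 0 30;-0.011 0.028 0 0 0 0 30;0 0 0 0 0 0 30",
)

```text
time_s: 16.85
eef_pos: [587.3, 18.6, 48.2]
ee_rot: [-0.06, 0.815, -0.57, -0.083]
force: [3.1, -10.0, 4.9]
grip_width: 0.3
grip_force: 6.0
```

```bash
python3 - <<'E'
from h import *
from rig import *
s=sense();o=[]
p=capture("wrist");o.append(cv2.resize(p['pixels'][100:300,150:350],(400,400)))
p=capture("side");o.append(cv2.resize(p['pixels'][130:250,215:335],(400,400),interpolation=cv2.INTER_CUBIC))
cv2.imwrite("pics/push1.png",np.hstack(o))
E
```

```text
(no output)
```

View pics/push1.png

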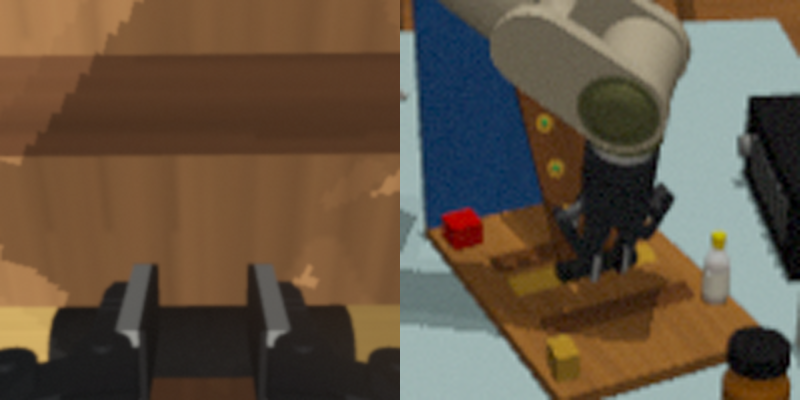

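The wrist half shows the two fingers against the middle of the black bar, square to it. The side half shows the foot at the brass ramp with the red box and oil bottle untouched. The finger contact is a bit high, so I back off, lower 4 mm and push on.

Request:
drive_tool(
  commands="0.014 -0.038 0 0 0 0 30;0 0 -0.04 0 0 0 30;0 0 0 0 0 0 30;0.0 0.0 0 0 0 0 30;-0.011 0.028 0 0 0 0 30;-0.011 0.028 0 0 0 0 30;0 0 0 0 0 0 30;0 0 0 0 0 0 30",
)

```text
time_s: 17.62
eef_pos: [587.1, 19.7, 44.2]
ee_rot: [-0.06, 0.815, -0.571, -0.082]
force: [4.1, -13.1, 9.9]
grip_width: 0.302
grip_force: 7.0
```

Request:
drive_tool(
  commands="-0.011 0.028 0 0 0 0 30;-0.011 0.028 0 0 0 0 30;0 0 0 0 0 0 30;0 0 0 0 0 0 30",
)

```text
time_s: 17.95
eef_pos: [586.2, 23.9, 45.4]
ee_rot: [-0.06, 0.815, -0.571, -0.08]
force: [5.3, -19.4, 15.1]
grip_width: 0.302
grip_force: 10.0
```

Request:
drive_tool(
  commands="0 0 0.03 0 0 0 30;0 0 0 0 0 0 30;-0.007 0.019 0.008 0 0 0 30;-0.007 0.019 0.008 0 0 0 30;0 0 0 0 0 0 30;0 0 0 0 0 0 30",
)

```text
time_s: 18.45
eef_pos: [582.6, 30.1, 48.1]
ee_rot: [-0.06, 0.815, -0.57, -0.084]
force: [3.2, -8.5, 6.1]
grip_width: 0.3
grip_force: 4.4
```

Request:
drive_tool(
  commands="-0.007 0.019 0.012 0 0 0 30;-0.007 0.019 0.012 0 0 0 30;-0.007 0.019 0.01 0 0 0 30;0 0 0 0 0 0 30;0 0 0 0 0 0 30",
)

```text
time_s: 18.87
eef_pos: [579.0, 37.4, 50.4]
ee_rot: [-0.06, 0.815, -0.57, -0.086]
force: [-0.3, -0.4, -0.6]
grip_width: 0.3
grip_force: 0.4
```

```bash
python3 - <<'E'
from h import *
from rig import *
s=sense();o=[]
p=capture("wrist");o.append(cv2.resize(p['pixels'][100:300,150:350],(400,400)));pickle.dump(wrist(s,p),open('w3.pkl','wb'))
p=capture("side");o.append(cv2.resize(p['pixels'][130:250,215:335],(400,400),interpolation=cv2.INTER_CUBIC))
cv2.imwrite("pics/push2.png",np.hstack(o))
E
```

```text
(no output)
```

View pics/push2.png

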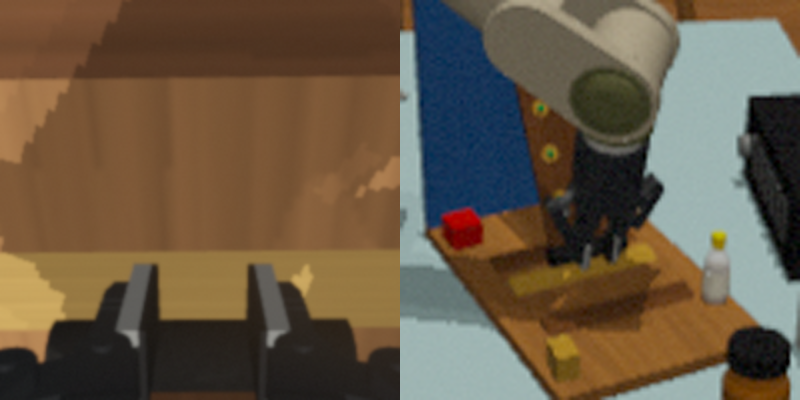

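The wrist half shows the bar sitting just past the brass strip, with its edge at crop row 325 and the push force gone, so it has probably dropped. I back away and check.

Request:
drive_tool(
  commands="0.07 -0.188 0 0 0 0 30;0.07 -0.188 0 0 0 0 30;0.07 -0.188 0.1 0 0 0 30;0.07 -0.188 0.2 0 0 0 30;0.07 -0.188 0.25 0 0 0 30;0 -0.1 0.25 0 0 0 30;0 -0.1 0.25 0 0 0 30;0 -0.1 0.25 0 0 0 30;0 -0.1 0.2 0 0 0 30;0 0 0 0 0 0 30;0 0 0 0 0 0 30;0 0 0 0 0 0 30;0 0 0 0 0 0 30",
)

```text
time_s: 20.05
eef_pos: [614.0, -96.4, 199.4]
ee_rot: [-0.059, 0.815, -0.57, -0.087]
force: [-0.5, 0.2, -0.5]
grip_width: 0.302
grip_force: 0.0
```

```bash
python3 - <<'E'
from h import *
from rig import *
s=sense();o=[]
p=capture("wrist");pickle.dump(wrist(s,p),open('w4.pkl','wb'));o.append(cv2.resize(p['pixels'][160:384,150:374],(400,400)))
p=capture("side");o.append(cv2.resize(p['pixels'][130:290,215:375],(400,400),interpolation=cv2.INTER_CUBIC))
cv2.imwrite("pics/chk.png",np.hstack(o))
E
```

View pics/chk.png

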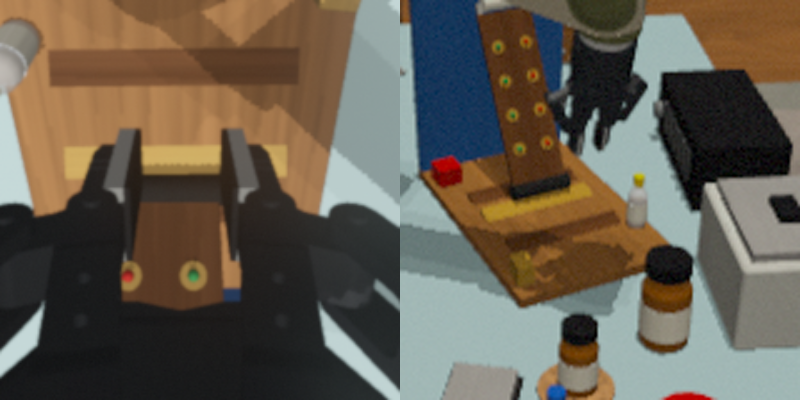

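```bash
python3 - <<'E'
from h import *
P=pickle.load(open('ims0.pkl','rb'))[1]; w=pickle.load(open('w4.pkl','rb'))
q=(564.5,51.5,1.9245)
def W(x,y,z):
    c,s=np.cos(q[2]),np.sin(q[2]);return [q[0]+c*x-s*y,q[1]+s*x+c*y,z]
sd=lambda u:(np.array([400+(u[0]-215)*2.5,(u[1]-130)*2.5])).round()
wr=lambda u:((u-[150,160])*400/224).round()
for n,X in [("stripR",(5,-85,27)),("stripL",(5,85,27)),("strip foot",(-19,0,18)),("strip edge mid",(5,0,27)),("bar down",(17,-9.5,30)),("bar down top",(17,-9.5,42)),("bar up",(6,-9.5,39)),("bar up top",(6,-9.5,51)),("headdown",(138,-9.5,278))]:
    print(n,"side",sd(proj(P,W(*X))[0]),"wrist",wr(proj(w,W(*X))[0]))
E
```

```text
stripR side [586. 182.] wrist [ 63. 178.]
stripL side [481. 208.] wrist [284. 177.]
strip foot side [542. 208.] wrist [173. 145.]
strip edge mid side [535. 195.] wrist [174. 177.]
bar down side [537. 187.] wrist [162. 192.]
bar down top side [537. 180.] wrist [161. 203.]
bar up side [540. 186.] wrist [161. 190.]
bar up top side [540. 179.] wrist [160. 202.]
headdown side [501.   1.] wrist [151. 784.]
```

Request:
drive_tool(
  commands="0.07 -0.18 0.1 0 0 0 0;0.07 -0.18 0.1 0 0 0 0;0.07 -0.18 0.1 0.12 0.044 0 0;0 0 0.1 0.12 0.044 0 0;0 0 0 0.12 0.044 0 0;0 0 0 0.12 0.044 0 0;0 0 0 0.12 0.044 0 0;0 0 0 0 0 0 0;0 0 0 0 0 0 0;0 0 0 0 0 0 0",
)

```text
time_s: 20.98
eef_pos: [635.6, -150.6, 241.0]
ee_rot: [-0.198, 0.769, -0.538, -0.284]
force: [-0.5, 0.1, 0.4]
grip_width: 0.002
grip_force: 0.0
```

```bash
python3 - <<'E'
from h import *
from rig import *
s=sense();p=capture("wrist");w=wrist(s,p)
q=(564.5,51.5,1.9245)
def W(x,y,z):
    c,t=np.cos(q[2]),np.sin(q[2]);return [q[0]+c*x-t*y,q[1]+t*x+c*y,z]
c=proj(w,W(10,0,30))[0].round().astype(int);print(c,w['position'])
x0,y0=max(0,min(352,c[0]-80)),max(0,min(304,c[1]-40))
cv2.imwrite("pics/chk2.png",cv2.resize(p['pixels'][y0:y0+80,x0:x0+160],(800,400),interpolation=cv2.INTER_CUBIC))
L=lambda X:((proj(w,W(*X))[0]-[x0,y0])*5).round()
for n,X in [("edgeR",(5,-85,27)),("edgeL",(5,85,27)),("rampfoot",(-19,0,18))]:print(n,L(X))
for n,(x,z) in {"down":(17,30),"up":(6,39),"ramp":(0,38)}.items():
    a=np.linspace(0,2*np.pi,60);v=np.array([L((x+12*np.cos(t),-9.5,z+12*np.sin(t))) for t in a]);print(n,v[:,1].min(),v[:,1].max(),L((x,-54.5,z)),L((x,35.5,z)))
E
```

```text
[249 178] [ 683.65008122 -284.38759475  285.78574371]
edgeR [140. 184.]
edgeL [661. 183.]
rampfoot [399. 115.]
down 175.0 248.0 [237. 212.] [507. 211.]
up 178.0 253.0 [231. 216.] [510. 215.]
ramp 164.0 240.0 [229. 202.] [511. 202.]
```

View pics/chk2.png

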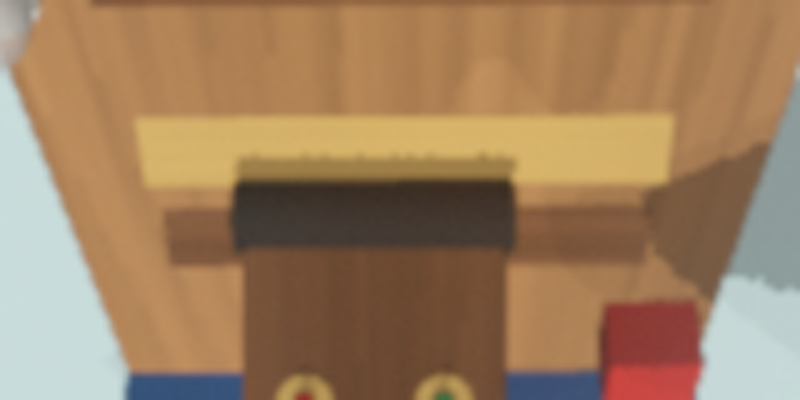

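The bar covers crop rows 180–248 and spans columns 234–514, squarely behind the brass edge at row 186. That fits the "down" model. To be sure it has dropped, I'll touch it gently: contact should come about 84 mm from the first touch, against 72 mm if it is still up.

Request:
drive_tool(
  commands="0 0 0 -0.12 -0.044 0 30;0 0 0 -0.12 -0.044 0 30;0 0 0 -0.12 -0.044 0 30;0 0 0 -0.12 -0.044 0 30;0 0 0 -0.12 -0.044 0 30;-0.05 0.17 -0.15 0 0 0 30;-0.05 0.17 -0.15 0 0 0 30;-0.05 0.17 -0.2 0 0 0 30;-0.05 0.17 -0.2 0 0 0 30;-0.05 0.17 -0.25 0 0 0 30;-0.05 0.17 -0.25 0 0 0 30;-0.05 0.17 -0.25 0 0 0 30;-0.05 0.17 -0.25 0 0 0 30;0 0 0 0 0 0 30;0 0 0 0 0 0 30;0 0 0 0 0 0 30",
)

```text
time_s: 22.37
eef_pos: [596.5, -15.6, 72.8]
ee_rot: [-0.06, 0.815, -0.57, -0.084]
force: [-0.3, -0.4, -0.3]
grip_width: 0.297
grip_force: 0.0
```

Request:
drive_tool(
  commands="-0.04 0.13 -0.1 0 0 0 30;-0.04 0.13 -0.1 0 0 0 30;-0.04 0.13 -0.05 0 0 0 30;-0.035 0.1 0 0 0 0 30;0 0 0 0 0 0 30;0 0 0 0 0 0 30;0 0 0 0 0 0 30",
)

```text
time_s: 22.95
eef_pos: [580.7, 33.2, 46.7]
ee_rot: [-0.06, 0.815, -0.57, -0.085]
force: [-0.4, -0.2, -0.5]
grip_width: 0.3
grip_force: 0.0
```

Request:
drive_tool(
  commands="-0.007 0.019 0 0 0 0 30;-0.007 0.019 0 0 0 0 30;0 0 0 0 0 0 30;0 0 0 0 0 0 30",
)

```text
time_s: 23.28
eef_pos: [578.6, 37.6, 45.8]
ee_rot: [-0.06, 0.815, -0.57, -0.086]
force: [-0.2, -0.0, 0.7]
grip_width: 0.303
grip_force: 0.0
```

Request:
drive_tool(
  commands="-0.007 0.019 0 0 0 0 30;-0.007 0.019 0 0 0 0 30;0 0 0 0 0 0 30;0 0 0 0 0 0 30",
)

```text
time_s: 23.62
eef_pos: [577.1, 41.6, 45.8]
ee_rot: [-0.06, 0.815, -0.57, -0.086]
force: [-0.4, -0.7, 0.2]
grip_width: 0.3
grip_force: 0.0
```

Request:
drive_tool(
  commands="-0.007 0.019 0 0 0 0 30;-0.007 0.019 0 0 0 0 30;0 0 0 0 0 0 30;0 0 0 0 0 0 30",
)

```text
time_s: 23.95
eef_pos: [575.7, 45.5, 45.9]
ee_rot: [-0.06, 0.815, -0.57, -0.086]
force: [0.1, 0.6, 0.6]
grip_width: 0.297
grip_force: 0.0
```

Request:
drive_tool(
  commands="-0.007 0.019 0 0 0 0 30;-0.007 0.019 0 0 0 0 30;0 0 0 0 0 0 30;0 0 0 0 0 0 30",
)

```text
time_s: 24.28
eef_pos: [574.4, 49.1, 45.8]
ee_rot: [-0.06, 0.815, -0.57, -0.086]
force: [1.1, 0.3, 0.3]
grip_width: 0.3
grip_force: 0.2
```

Contact came only at about 84 mm, so the foot is down behind the brass strip. I retreat and hand in.

Request:
drive_tool(
  commands="0.03 -0.09 0 0 0 0 30;0.07 -0.188 0 0 0 0 30;0.07 -0.188 0 0 0 0 30;0.07 -0.188 0.1 0 0 0 30;0.07 -0.188 0.2 0 0 0 30;0.07 -0.188 0.25 0 0 0 30;0 -0.1 0.25 0 0 0 30;0 -0.1 0.25 0 0 0 30;0 0 0.2 0 0 0 30;0 0 0 0 0 0 30;0 0 0 0 0 0 30;0 0 0 0 0 0 30;0 0 0 0 0 0 30;0 0 0 0 0 0 30",
)

```text
time_s: 25.45
eef_pos: [612.0, -73.8, 169.7]
ee_rot: [-0.059, 0.815, -0.57, -0.087]
force: [-0.7, -0.0, -0.2]
grip_width: 0.3
grip_force: 0.0
```

```bash
python3 - <<'E'
from rig import *
q=capture("side");print([(b['position'],b['confidence']) for b in boxes_of(q,"jar_center")])
print([(b['position'],b['confidence']) for b in boxes_of(q,"board_head")])
print(finish_job())
E
```

```text
[([319.3, 249.8], 0.81), ([284.0, 269.9], 0.77)]
[([262.2, 172.2], 0.68), ([249.4, 287.4], 0.55)]
the job is handed in; nothing more can be done
None
```

I handed the job in at about 25 s: the jar is standing on the cork coaster, and the board's foot is down behind the brass strip with the board leaning square on the panel. A gentle touch confirmed the foot had dropped, but no verdict came back.

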